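Fit a light filter in its carrier and snap the bezel on

TASK

Lay the round light filter flat in the seat of the filter carrier, then put the retaining bezel over it and press it straight down until it snaps under both spring clips and sits fully home. Do not let go: finish while still holding the bezel by its ribs and pressing it firmly down, so that I can drive in the locking screws. Use no more than hand force, and leave the dust cap lying where it is.

Things in the scene. Friction and masses are not known exactly. Their poses are not given: they have to be found in the camera images.
- carrier: filter carrier, screwed down, cannot move: grey base plate 140 x 88 x 8 mm (long side along its x) with an aluminium seat plate, two shoulder blocks, a spring clip at the middle of each short end (52 mm from the centre, 41 mm high) and upright guides near its four corners (each at |x| over 25 mm, 41 mm high). Origin: centre of the underside, on the table; z up
- carrier_seat (a point): centre of the filter seat's floor, 14 mm above the table, axes as the carrier's. Round seat, 48 mm wide at the floor, 53 mm at the rim (22 mm up), made of two facing arcs at its +x and -x sides; open for 30 mm at its +y and -y sides, where nothing stands above the floor, so that fingers have room there
- carrier_shoulder (a point): point on the carrier's vertical axis 22 mm above the table: the bezel's origin is here when it is home on the shoulder blocks, long side along the carrier's x, either way round. The corner guides leave the bezel 1.2 mm on each side and flare outward by some 4 mm above 34 mm as a lead-in
- clip_far (a joint): spring clip at the carrier's +x end, rad: 0 at rest, positive bent outward, about 0.1 as the bezel's rounded end edge passes its nose (30 mm above the table, 2 mm over the edge). The bezel meets the clips with its underside 34 to 36 mm above the table; the push rises to some 8 to 15 N, drops suddenly at about 28 mm as the clips snap back over the flange, and rises again at 22 mm, on the shoulders
- clip_near (a joint): the same at the carrier's -x end
- bezel: retaining bezel, bare aluminium, loose, about 0.09 kg, same when turned by half a turn: flange 92 x 64 x 4 mm (long side along x), 38 mm round opening, and two upright ribs on top to grip, 44 mm long along x, 50 mm over their outer faces (across y), top 20 mm above the underside. Outside each rib 7 mm of flange are left for fingertips to push on. Origin: centre of the underside; z up
- filter: round light filter, a white ring with blue glass, 45 mm diameter, 6 mm thick, loose, lying flat. Origin: centre of the underside; z up
- dust_cap: black round dust cap, 41 mm diameter, 12 mm high, loose, not part of the job. Origin: centre of the underside
Things that resemble listed ones, but are neither listed nor needed, are in the scene too. Several things look just like the filter: the one meant starts farthest from the robot's base. There is more than one size of the bezel; the one meant has the size given above.

How it is judged:
On the way, in this order (a step that is already met when the one before it is completed fails the run):
1. the filter lies flat in the carrier's seat, released (horizontal distance between filter and carrier_seat below 0.004 m and z of filter in the frame of carrier_seat below 0.0015 m and angle between filter's own z axis and vertical below 0.06 rad and contact force between the fingers and filter below 0.1 N), for 0.2 s.
2. the bezel is home under both clips, which have sprung back (horizontal distance between bezel and carrier_shoulder below 0.004 m and z of bezel in the frame of carrier_shoulder below 0.0016 m and angle between bezel's own z axis and vertical below 0.04 rad and angle between the x axis of bezel and the x axis of carrier, either way round below 0.08 rad and value of joint each of clip_far, clip_near below 0.03 rad), for 0.2 s.
At the end, for the whole second after the job is handed in: filter flat in the seat (within 4 mm, tilt < 0.06 rad); bezel home on the shoulders above it (centre within 4 mm, gap < 1.6 mm, level, aligned within 0.08 rad), both clips sprung back (< 0.03 rad); fingers still hold it (> 2 N), pressing it on the carrier with over 4 N, at rest (all of step 2 and horizontal distance between filter and carrier_seat below 0.004 m and z of filter in the frame of carrier_seat below 0.0015 m and angle between filter's own z axis and vertical below 0.06 rad and contact force between the fingers and bezel above 2 N and contact force between bezel and carrier above 4 N and linear speed of bezel below 0.02 m/s); the arm keeps its last pose, push and grip.
It fails at once if the bezel is forced down on the carrier with more than 60 N (contact force between bezel and carrier above 60 N).
It fails at once if the dust cap is pushed about (more than 20 mm) (distance of dust_cap from where it was at the start of the episode above 0.02 m).
It also fails if it takes over 61 s, if anything falls off the work surface, if the arm or the gripper's body presses on something with over 40 N, if the wrist force passes 120 N, or if a joint passes its speed limit or range.

ROBOT

A 6-joint arm with a two-finger parallel gripper is mounted at the origin on a cart in front of the work surface, level with it; the furniture and walls round the work are solid. World frame = base frame: x ahead of the robot, y to its left, z up, the work surface at z = 0. Lengths are in m, angles in rad, forces in N, time in s.
With the tool pointing down it reaches from about 0.375 to 0.975 m from the base axis. Payload 3.8 kg.
Tool frame: the origin (TCP) lies midway between the tips of the shut fingers; the grasp point (between the pads) lies 19 mm behind it; z points along the fingers, y is the line along which they close (so a half turn about z gives the same grasp; the last joint's range is limited). The gripper opens to 85 mm and grips with 20 to 120 N. Pads are 22 mm wide; open, the fingers measure 114 mm over their backs; the gripper's body (76 mm by 85 mm) begins 54 mm behind the grasp point. The pads swing forward as they close: fully open they stand 13 mm farther back than shut.
Start: joints at [-1.197, 0.264, 1.604, -0, 1.274, -0.037], TCP at [0.27, -0.619, 0.231] pointing down, gripper open.
Joint ranges: [-2.63, 2.63], [-0.94, 2.18], [0.31, 2.57], [-1.31, 4.45], [0, 2.66], [-2.55, 2.55]. Speed limits (rad/s): [2.57, 2.57, 3.14, 3.14, 3.14, 3.14].

INTERFACE

Orientations are given as a rotation vector (axis times angle).
In Python, from workcell import bot, cams gives the robot as it stands.
- The arm moves only by the tool play_rows, never from a script. Its argument "rows" is a list of rows, each a list of 2 entries, a list of its own where there are three numbers: the shift along the tool's x, y, z scaled (see below), then the turn, a rotation vector about the tool's x, y, z scaled (see below). A call has 1 to 20 rows; each row is the pose to reach, as a shift and turn from the pose commanded when the call began, along the tool's axes at that moment; what a row does not reach only later rows make up. The controller multiplies each number of a shift by 250 mm and each number of a turn by 45 degrees. A row lasts 1/12 s, in which the tool goes at most 41.7 mm and 7.16 degrees, less where a joint would pass 70% of its speed; a pose out of reach is approached as far as the arm can. A call with a number of a shift or a turn outside -1 to 1 is refused whole. A call with a gripper value outside its range is refused whole. "claw" is the opening, from -1 (shut) to 1 (fully open), set as the call begins (left out, the last holds). The fingers move at their own pace and stop on an object; "newtons" is the grip in N (left out, the last holds). Time passes only in rows, so rows that repeat a pose let the fingers close. It gives the time, the measured TCP pose, the force, the opening and the grip force at its end, in the units of the state.
- bot.read_state(): the state, without advancing time (a new reading comes with each control period).
- cams.read_camera(name): name is "scene" or "top" or "wrist"; returns a dict with "image" (420x560x3 uint8, red, green, blue), "K" (3x3 intrinsics, pixels), "T" (4x4, takes a point from camera to world coordinates); the wrist camera has in their place "mount" (4x4, takes a point from camera to tool coordinates, whose origin is the TCP and whose axes are the flange's). Camera axes: x right, y down, z forward; pixel columns grow to the right and rows downward; lengths in m; the calibration is good to about 2 mm. A picture is of the moment at which its call begins: read the wrist's pose just before it. There is no depth.
- bot.finish_job(): hands the job in; it is judged then, once.
The state is a dict: "time": time; "q": joint angles; "joint_vel": joint speeds; "joint_torque": joint torques, N m; "tool_pos": TCP position; "tcp_rot": TCP orientation; "wrist_force": force on the tool from outside, world axes, zero at the start; "torque": the same for the moment, N m; "width": opening from 0.0 (shut) to 1.0 (fully open); "grip_force": force on a finger pad.
Only numpy, scipy, OpenCV 4.12 (cv2) and the standard library are available. Lean on these libraries where they do the work, as an engineer would, in place of code of your own. Each camera call takes 0.05 s, during which the arm holds its last target. There are 200 camera calls.

## Working session

There is one attempt and no reset: what is moved stays moved. The work goes in short steps, Python scripts to look and compute and a tool call to move; the robot and the scene stay as the last step left them, time stands still between calls to the robot, and variables do not carry over. Pictures are saved under pics/ and viewed, at most 10 in all, crops included, and the job is handed in when it is done.

Besides the shell and the picture viewer there is one more tool, called after "Request:" as name([rows], argument=value, ...), one row to a line, values as JSON. play_rows: Moves the arm, as the interface text tells. Its arguments: {"type":"object","properties":{"rows":{"type":"array","items":{"type":"array"}},"claw":{"type":"number"},"newtons":{"type":"number"}},"required":["rows"]}

```bash
ls; mkdir -p pics; python3 - <<'E'
from workcell import bot,cams
import cv2,numpy as np
s=bot.read_state();print(s)
for n in("top","scene"):
    c=cams.read_camera(n);cv2.imwrite(f"pics/{n}0.png",c["image"][:,:,::-1]);np.savez(f"pics/{n}0.npz",**c)
    print(n,c["K"].tolist(),c["T"].round(4).tolist())
c=cams.read_camera("wrist");print(c["K"].tolist(),c["mount"].round(4).tolist())
E
```

```text
pics
{'time': 0.0, 'q': array([-1.19688931e+00,  2.64761356e-01,  1.60539926e+00, -1.52355857e-05,
        1.27371259e+00, -3.68929947e-02]), 'joint_vel': array([-2.88181838e-03,  1.04102644e-03,  9.78486136e-04, -1.75130126e-03,
       -1.95366924e-03, -9.05590383e-05]), 'joint_torque': array([-1.14334856e-03, -5.15112519e+01, -3.67316973e+01, -3.78317991e-04,
        1.28123554e-02, -8.26000900e-06]), 'tool_pos': array([ 0.26928081, -0.61814455,  0.22994287]), 'tcp_rot': array([-3.07335464e+00, -6.40304191e-01,  6.22894091e-04]), 'wrist_force': array([-0.08418972,  0.22853551,  0.2835559 ]), 'torque': array([ 0.04939077, -0.00920085, -0.03075045]), 'grip_force': 0.0, 'width': 0.99935169282026}
top [[526.1859893585186, 0.0, 273.74110860395143], [0.0, 526.1859893585186, 207.01984622315152], [0.0, 0.0, 1.0]] [[-0.0086, -0.9976, 0.0685, 0.384], [-1.0, 0.0084, -0.0038, -0.0238], [0.0032, -0.0685, -0.9976, 1.3912], [0.0, 0.0, 0.0, 1.0]]
scene [[504.1651454601783, 0.0, 284.58854772495283], [0.0, 504.1651454601783, 210.43845559802483], [0.0, 0.0, 1.0]] [[0.6618, -0.4735, 0.5813, -0.3233], [-0.7496, -0.4314, 0.502, -0.7127], [0.013, -0.7679, -0.6404, 0.9229], [0.0, 0.0, 0.0, 1.0]]
[[334.8025207701797, 0.0, 276.93533150675415], [0.0, 334.8025207701797, 209.15804063545548], [0.0, 0.0, 1.0]] [[0.0005, -0.9457, -0.3249, 0.0849], [1.0, 0.0004, 0.0002, 0.0009], [-0.0001, -0.3249, 0.9457, -0.1422], [0.0, 0.0, 0.0, 1.0]]
```

View pics/top0.png

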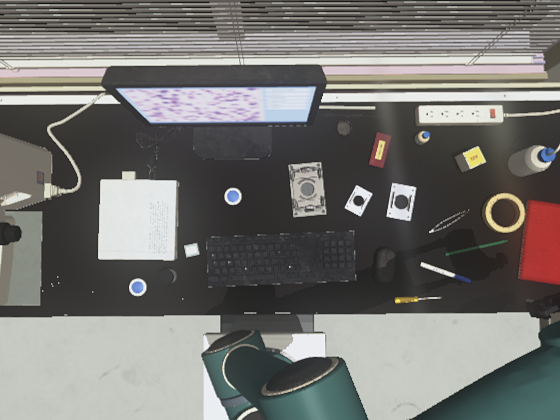

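View pics/scene0.png

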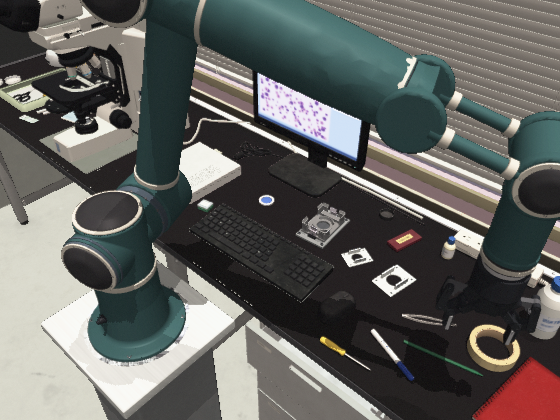

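Top view: filter look-alikes are at (233,196) and (137,287). The carrier is at (307,190), and the bezels are at (358,200) (small) and (402,202) (large). Possible dust caps are dark discs at (344,128) and (170,275). I'll measure these and take one enlarged crop.

```bash
cat > h.py <<'E'
import numpy as np,cv2
from scipy.spatial.transform import Rotation as R
def ray(uv,z,K,T):
    uv=np.atleast_2d(np.asarray(uv,float)); d=np.c_[uv,np.ones(len(uv))]@np.linalg.inv(K).T@T[:3,:3].T
    return T[:3,3]+d*((z-T[2,3])/d[:,2])[:,None]
def proj(P,K,T):
    p=(np.atleast_2d(P)-T[:3,3])@T[:3,:3]; p=p@K.T; return p[:,:2]/p[:,2:]
def wristT(s,mount):
    T=np.eye(4);T[:3,:3]=R.from_rotvec(s["tcp_rot"]).as_matrix();T[:3,3]=s["tool_pos"];return T@mount
E
python3 - <<'E'
from h import *
c=np.load("pics/top0.npz");I=c["image"];K,T=c["K"],c["T"]
hsv=cv2.cvtColor(I,cv2.COLOR_RGB2HSV)
m=cv2.inRange(hsv,(100,100,60),(130,255,255))
for k in cv2.findContours(m,0,2)[0]:
    if cv2.contourArea(k)>15:
        (u,v),r=cv2.minEnclosingCircle(k);P=ray((u,v),.006,K,T)[0];print("blue",round(u),round(v),round(r,1),P.round(3),np.hypot(*P[:2]).round(3))
m=((hsv[:,:,1]<60)&(hsv[:,:,2]>110)).astype(np.uint8)*255
m[:150]=0;m[240:]=0;m[:,:260]=0
for k in cv2.findContours(m,0,2)[0]:
    if cv2.contourArea(k)>150:
        b=cv2.boxPoints(cv2.minAreaRect(k));P=ray(b,.004,K,T);e=np.linalg.norm(np.diff(P[:3],axis=0),axis=1);print("grey",cv2.minAreaRect(k)[0],P.mean(0).round(3),e.round(3))
for p in((344,128),(170,275)):print(ray(p,.012,K,T).round(3))
x=I[105:305,120:435];cv2.imwrite("pics/crop1.png",cv2.resize(x,None,fx=2.5,fy=2.5,interpolation=2)[:,:,::-1])
E
```

```text
blue 137 287 5.4 [0.274 0.329 0.006] 0.428
blue 462 280 7.9 [ 0.285 -0.521  0.006] 0.594
blue 232 196 5.4 [0.51  0.08  0.006] 0.516
blue 548 154 7.6 [ 0.613 -0.76   0.006] 0.976
blue 426 134 3.4 [ 0.67  -0.436  0.006] 0.8
grey (358.04327392578125, 200.35641479492188) [ 0.495 -0.252  0.004] [0.071 0.05 ]
grey (401.00799560546875, 201.4560089111328) [ 0.491 -0.366  0.004] [0.093 0.067]
grey (307.1051330566406, 189.08657836914062) [ 0.526 -0.118  0.004] [0.089 0.141]
grey (538.0, 160.5) [ 0.598 -0.734  0.004] [0.069 0.056]
[[ 0.687 -0.217  0.012]]
[[0.304 0.243 0.012]]
```

View pics/crop1.png

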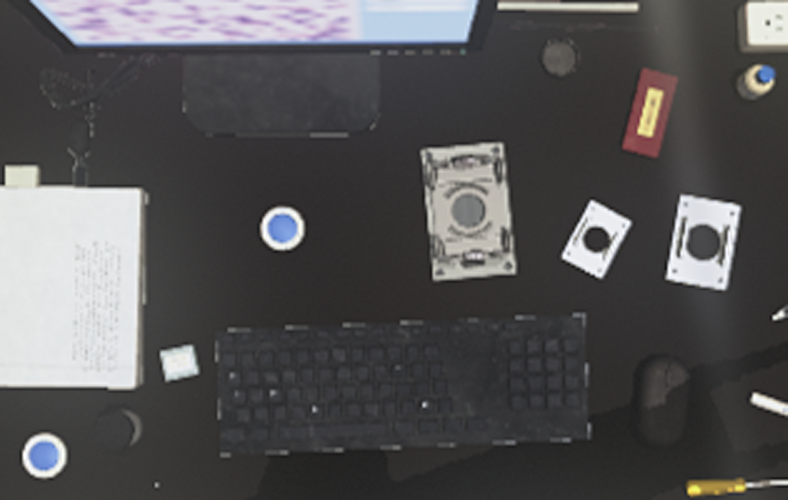

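The filter meant is at (233,196), 0.516 m from the base; the twin at (137,287) is at 0.428 m. The bezel meant is at (401,201), which measures 93x67 mm against 71x50 mm for the one at (358,200). The crop confirms both. The dust-cap candidates at (344,128) and (170,275) are clear of the path.

Next I'll fly over the bezel, carrier and filter with the wrist camera.

```bash
cat >> h.py <<'E'
def go(s,p,yaw):
    """shift/turn in move units to bring TCP to p, tool down, tool x at world yaw (rad)"""
    c,n=np.cos(yaw),np.sin(yaw);G=np.array([[c,n,0],[n,-c,0],[0,0,-1]])
    A=R.from_rotvec(s["tcp_rot"]).as_matrix()
    d=A.T@(np.array(p)-s["tool_pos"]);t=R.from_matrix(A.T@G).as_rotvec()
    print("shift",(d/.25).round(4).tolist(),"turn",(t/(np.pi/4)).round(4).tolist(),"mm",(d*1e3).round(1))
E
python3 - <<'E'
from h import *
from workcell import bot
go(bot.read_state(),(.49,-.366,.14),0)
E
```

```text
shift [1.2123, -0.5721, 0.362] turn [-0.0023, 0.0004, 0.523] mm [ 303.1 -143.    90.5]
```

Request:
play_rows([
  [[0.97,-0.458,0.29],[0,0,0.523]],
  [[0.97,-0.458,0.29],[0,0,0.523]],
  [[0.97,-0.458,0.29],[0,0,0.523]],
  [[0.97,-0.458,0.29],[0,0,0.523]],
  [[0.97,-0.458,0.29],[0,0,0.523]],
  [[0.97,-0.458,0.29],[0,0,0.523]],
  [[0.97,-0.458,0.29],[0,0,0.523]],
  [[0.97,-0.458,0.29],[0,0,0.523]],
  [[0.97,-0.458,0.29],[0,0,0.523]],
  [[0.97,-0.458,0.29],[0,0,0.523]],
], claw=1)

```text
time: 0.98
tool_pos: [0.4461, -0.4172, 0.1588]
tcp_rot: [3.141, 0.001, -0.001]
wrist_force: [0.7, -0.9, 1.0]
width: 0.999
grip_force: 0.0
```

```bash
cat > snap.py <<'E'
from h import *
from workcell import bot,cams
import sys
s=bot.read_state();c=cams.read_camera("wrist")
np.savez(f"pics/{sys.argv[1]}.npz",image=c["image"],K=c["K"],T=wristT(s,c["mount"]))
cv2.imwrite(f"pics/{sys.argv[1]}.png",c["image"][:,:,::-1])
print(s["time"],s["tool_pos"].round(4),s["tcp_rot"].round(4))
E
python3 snap.py w1; python3 - <<'E'
from h import *
from workcell import bot
go(bot.read_state(),(.50,-.12,.14),0)
E
```

```text
0.9833 [ 0.4461 -0.4172  0.1588] [ 3.1412e+00  1.3000e-03 -7.0000e-04]
shift [0.2162, -1.1917, 0.0754] turn [0.001, -0.0001, -0.0005] mm [  54.  -297.9   18.9]
```

View pics/w1.png

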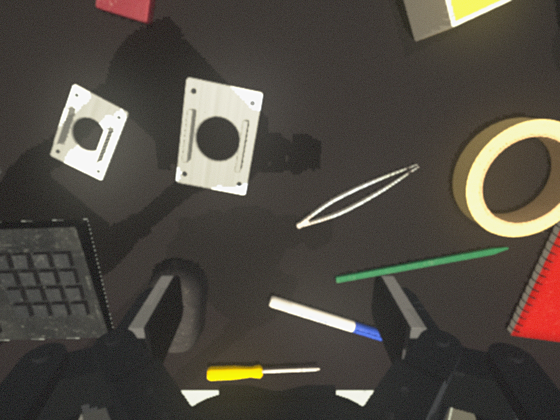

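The bezel is at (219,137), long side near vertical; the small bezel is at (89,132). On to the carrier.

Request:
play_rows([
  [[0.1,-0.99,0.0],[0,0,0]],
  [[0.1,-0.99,0.0],[0,0,0]],
  [[0.1,-0.99,0.0],[0,0,0]],
  [[0.1,-0.99,0.0],[0,0,0]],
  [[0.1,-0.99,0.0],[0,0,0]],
  [[0.1,-0.99,0.0],[0,0,0]],
  [[0.1,-0.99,0.0],[0,0,0]],
  [[0.1,-0.99,0.0],[0,0,0]],
])

```text
time: 1.7
tool_pos: [0.4714, -0.1691, 0.1595]
tcp_rot: [3.141, 0.003, 0.002]
wrist_force: [0.2, 0.3, -1.4]
width: 1.002
grip_force: 0.0
```

```bash
python3 snap.py w2; python3 - <<'E'
from h import *
from workcell import bot
go(bot.read_state(),(.48,.08,.12),0)
E
```

```text
1.7 [ 0.4714 -0.1691  0.1595] [3.1407e+00 3.4000e-03 1.9000e-03]
shift [0.0345, -1.0016, 0.157] turn [0.0017, -0.0018, 0.0007] mm [   8.6 -250.4   39.3]
```

View pics/w2.png

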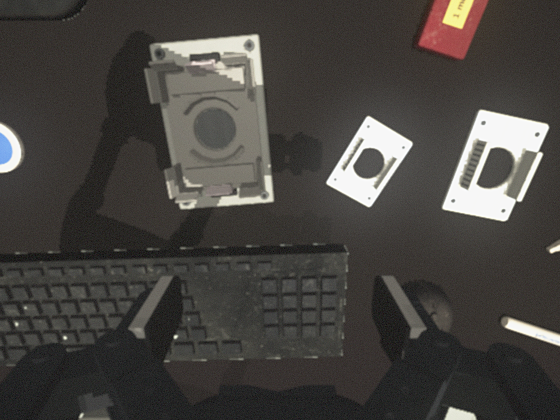

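The carrier is at (213,125), with the seat hole at (215,128). On to the filter.

Request:
play_rows([
  [[0.035,-1.0,0.155],[0,0,0]],
  [[0.035,-1.0,0.155],[0,0,0]],
  [[0.035,-1.0,0.155],[0,0,0]],
  [[0.035,-1.0,0.155],[0,0,0]],
  [[0.035,-1.0,0.155],[0,0,0]],
  [[0.035,-1.0,0.155],[0,0,0]],
  [[0.035,-1.0,0.155],[0,0,0]],
  [[0.035,-1.0,0.155],[0,0,0]],
  [[0.035,-1.0,0.155],[0,0,0]],
])

```text
time: 2.5
tool_pos: [0.4807, 0.0789, 0.1202]
tcp_rot: [3.141, -0.001, 0.0]
wrist_force: [0.5, -0.2, -0.5]
width: 1.006
grip_force: 0.0
```

```bash
python3 snap.py w3; python3 - <<'E'
from h import *
def comps(m,lo):
    return [k for k in cv2.findContours(m,0,2)[0] if cv2.contourArea(k)>lo]
def L(n):
    c=np.load(f"pics/{n}.npz");return c["image"],c["K"],c["T"]
# filter
for n in("w3","top0"):
    I,K,T=L(n);hsv=cv2.cvtColor(I,cv2.COLOR_RGB2HSV)
    m=cv2.inRange(hsv,(100,100,60),(130,255,255))
    m2=((hsv[:,:,1]<70)&(hsv[:,:,2]>120)).astype(np.uint8)*255
    for k in comps(m,50):
        (u,v),r=cv2.minEnclosingCircle(k);P=ray(k[:,0],.006,K,T);(e,_,_)=cv2.fitEllipse(k);print(n,"filter",round(u),round(v),ray(e,.006,K,T)[0].round(4))
        mm=(m|m2)[:]; 
        for q in comps(mm,50):
            if cv2.pointPolygonTest(q,(u,v),False)>0:
                (xy,ax,_)=cv2.fitEllipse(q);print("  ring",ray(xy,.005,K,T)[0].round(4),ax)
# bezel & carrier holes, gray dark
for n,(u,v),z in(("w1",(219,137),.004),("w2",(496,166),.004),("w2",(215,128),.014)):
    I,K,T=L(n);g=cv2.cvtColor(I,cv2.COLOR_RGB2GRAY);w=g[int(v)-30:int(v)+30,int(u)-30:int(u)+30]
    t,m=cv2.threshold(w,0,255,cv2.THRESH_BINARY_INV|cv2.THRESH_OTSU)
    for k in comps(m,150):
        k=cv2.convexHull(k)+np.array([int(u)-30,int(v)-30])
        xy,ax,_=cv2.fitEllipse(k);P=ray(k[:,0],z,K,T);print(n,"hole",np.round(xy,1),np.round(ax,1),ray(xy,z,K,T)[0].round(4),np.ptp(P,0).round(4),"t",t)
# rects
for n,(u,v),z in(("w1",(219,137),.004),("w2",(496,166),.004),("w2",(213,125),.008),("top0",(307,189),.008),("top0",(401,201),.004)):
    I,K,T=L(n);hsv=cv2.cvtColor(I,cv2.COLOR_RGB2HSV)
    m=((hsv[:,:,2]>85)&(hsv[:,:,1]<80)).astype(np.uint8)*255
    for k in comps(m,300):
        if cv2.pointPolygonTest(k,(u,v),True)>-35 :
            P=ray(k[:,0],z,K,T);b=cv2.minAreaRect((P[:,:2]*1000).astype(np.float32));print(n,"rect",b)
E
```

```text
2.5 [0.4807 0.0789 0.1202] [ 3.1407e+00 -1.3000e-03  3.0000e-04]
w3 filter 274 166 [0.5129 0.0803 0.006 ]
  ring [0.5131 0.0802 0.005 ] (56.13041305541992, 56.976497650146484)
top0 filter 137 287 [0.2736 0.329  0.006 ]
  ring [0.273  0.3288 0.005 ] (17.22958755493164, 17.558528900146484)
top0 filter 232 196 [0.5104 0.0798 0.006 ]
  ring [0.5093 0.0798 0.005 ] (16.857614517211914, 17.492963790893555)
top0 filter 548 154 [ 0.6139 -0.7594  0.006 ]
  ring [ 0.6065 -0.7399  0.005 ] (24.051607131958008, 36.38618087768555)
w1 hole [217.3 138.3] [42.4 45.2] [ 0.4945 -0.3656  0.004 ] [0.0379 0.0378 0.    ] t 142.0
w2 hole [503.3 171.4] [50.5 57.1] [ 0.4911 -0.3746  0.004 ] [0.0442 0.0434 0.    ] t 169.0
w2 hole [472.9 162.4] [12.9 57.7] [ 0.4992 -0.3454  0.004 ] [0.0446 0.0133 0.    ] t 169.0
w2 hole [214.1 128.5] [41.6 43.5] [ 0.5293 -0.1168  0.014 ] [0.0353 0.0355 0.    ] t 103.0
w1 rect ((493.9429626464844, -365.3439025878906), (66.60587310791016, 93.775390625), 78.88277435302734)
w2 rect ((493.5902404785156, -366.8908996582031), (73.2586441040039, 93.5221939086914), 78.705078125)
w2 rect ((528.2012329101562, -113.23870849609375), (140.3311309814453, 96.60484313964844), 4.945530891418457)
top0 rect ((526.060302734375, -117.3770523071289), (141.35745239257812, 88.93791198730469), 4.966137409210205)
top0 rect ((495.0624694824219, -252.60960388183594), (51.337684631347656, 71.46839141845703), 61.25783920288086)
top0 rect ((491.0708312988281, -365.90362548828125), (67.39546966552734, 94.37068176269531), 78.8258285522461)
```

View pics/w3.png

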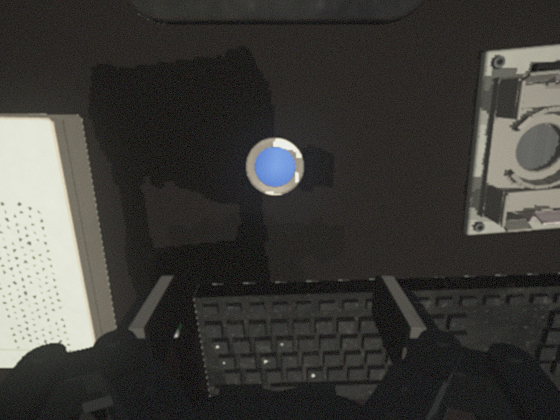

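The filter is at (274,166). All poses now agree between the views, apart from a constant 3 mm offset of the top camera.

```bash
python3 - <<'E'
from h import *
from workcell import bot
s=bot.read_state()
go(s,(.5131,.0802,.03),.0864);go(s,(.5131,.0802,.0),.0864)
E
```

```text
shift [0.1293, -0.0073, 0.3612] turn [0.001, -0.0006, -0.1127] mm [32.3 -1.8 90.3]
shift [0.1293, -0.0074, 0.4812] turn [0.001, -0.0006, -0.1127] mm [ 32.3  -1.9 120.3]
```

Request:
play_rows([
  [[0.129,-0.007,0.3],[0.001,0,-0.112]],
  [[0.129,-0.007,0.3],[0.001,0,-0.112]],
  [[0.129,-0.007,0.36],[0.001,0,-0.112]],
  [[0.129,-0.007,0.4],[0.001,0,-0.112]],
  [[0.129,-0.007,0.42],[0.001,0,-0.112]],
  [[0.129,-0.007,0.44],[0.001,0,-0.112]],
  [[0.129,-0.007,0.46],[0.001,0,-0.112]],
  [[0.129,-0.007,0.475],[0.001,0,-0.112]],
  [[0.129,-0.007,0.48],[0.001,0,-0.112]],
  [[0.129,-0.007,0.48],[0.001,0,-0.112]],
  [[0.129,-0.007,0.48],[0.001,0,-0.112]],
], claw=0.35, newtons=30)

```text
time: 3.47
tool_pos: [0.5125, 0.0824, 0.0007]
tcp_rot: [-3.138, -0.139, -0.002]
wrist_force: [0.0, 0.9, 0.1]
width: 0.672
grip_force: 0.0
```

Request:
play_rows([
  [[0,0,0],[0,0,0]],
  [[0,0,0],[0,0,0]],
  [[0,0,0],[0,0,0]],
  [[0,0,0],[0,0,0]],
  [[0,0,0],[0,0,0]],
  [[0,0,0],[0,0,0]],
  [[0,0,0],[0,0,0]],
  [[0,0,0],[0,0,0]],
], claw=-1)

```text
time: 4.13
tool_pos: [0.5126, 0.0824, 0.0011]
tcp_rot: [-3.138, -0.139, -0.001]
wrist_force: [-1.2, 0.2, 5.6]
width: 0.486
grip_force: 29.6
```

Gripped. Lifting, then a look at how the filter sits in the fingers.

Request:
play_rows([
  [[0,0,-0.06],[0,0,0]],
  [[0,0,-0.16],[0,0,0]],
  [[0,0,-0.28],[0,0,0]],
  [[0,0,-0.3],[0,0,0]],
  [[0,0,-0.3],[0,0,0]],
  [[0,0,-0.3],[0,0,0]],
])

```text
time: 4.63
tool_pos: [0.5123, 0.0823, 0.0753]
tcp_rot: [-3.138, -0.138, -0.002]
wrist_force: [0.2, 0.2, -1.4]
width: 0.486
grip_force: 30.4
```

```bash
python3 snap.py w4; python3 - <<'E'
from h import *
from workcell import bot
s=bot.read_state();c=np.load("pics/w4.npz");I,K,T=c["image"],c["K"],c["T"]
m=cv2.inRange(cv2.cvtColor(I,cv2.COLOR_RGB2HSV),(100,80,40),(130,255,255))
k=max(cv2.findContours(m,0,2)[0],key=cv2.contourArea);e=cv2.fitEllipse(k);print(e)
A=R.from_rotvec(s["tcp_rot"]).as_matrix()
z=s["tool_pos"][2]+.004
print("in tool",(A.T@(ray(e[0],z,K,T)[0]-s["tool_pos"])).round(4),s["width"],s["grip_force"])
for h in(.09,.03,.0145):go(s,(.5293,-.1170,h),.0864)
x=I[200:420,150:420];cv2.imwrite("pics/crop4.png",cv2.resize(x,None,fx=2.5,fy=2.5)[:,:,::-1])
E
```

```text
4.6333 [0.5123 0.0823 0.0753] [-3.1377e+00 -1.3840e-01 -1.6000e-03]
((276.7729187011719, 282.94921875), (55.53156280517578, 65.85884094238281), 91.47135162353516)
in tool [ 0.0011  0.0005 -0.004 ] 0.48504403222000775 30.420006327331066
shift [0.0016, 0.7998, -0.0637] turn [-0.001, 0.0016, 0.0022] mm [  0.4 199.9 -15.9]
shift [0.0019, 0.8, 0.1763] turn [-0.001, 0.0016, 0.0022] mm [  0.5 200.   44.1]
shift [0.0019, 0.8, 0.2383] turn [-0.001, 0.0016, 0.0022] mm [  0.5 200.   59.6]
```

View pics/crop4.png

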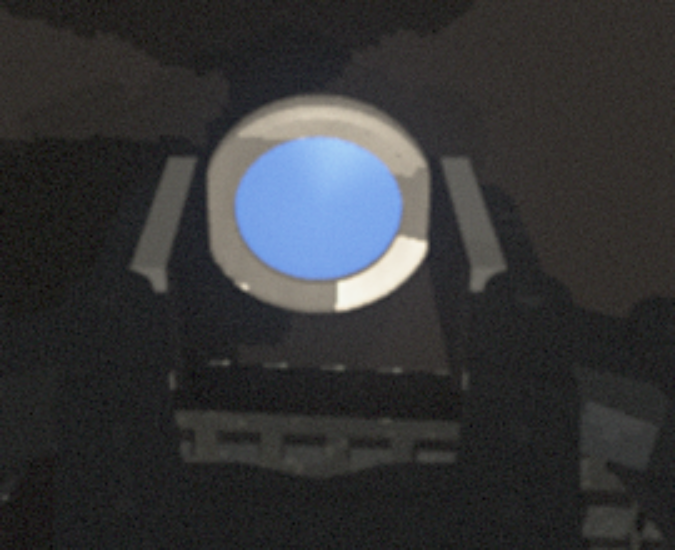

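The filter is held level and centred, 1 mm ahead of the TCP. Moving over the seat.

Request:
play_rows([
  [[-0.002,0.1,-0.064],[0,0,0]],
  [[-0.002,0.26,-0.064],[0,0,0]],
  [[-0.002,0.42,-0.064],[0,0,0]],
  [[-0.002,0.58,-0.064],[0,0,0]],
  [[-0.002,0.7,-0.064],[0,0,0]],
  [[-0.002,0.77,-0.064],[0,0,0]],
  [[-0.002,0.798,-0.064],[0,0,0]],
  [[-0.002,0.798,-0.064],[0,0,0]],
  [[-0.002,0.798,-0.064],[0,0,0]],
  [[-0.002,0.798,-0.064],[0,0,0]],
])

```text
time: 5.52
tool_pos: [0.5284, -0.1153, 0.0899]
tcp_rot: [-3.137, -0.139, 0.003]
wrist_force: [0.7, 0.6, 0.2]
width: 0.488
grip_force: 30.5
```

```bash
python3 snap.py w5; python3 - <<'E'
from h import *
from workcell import bot
s=bot.read_state()
for h in(.03,.0158):go(s,(.5282,-.1165,h),.0864)
E
```

```text
5.5167 [ 0.5284 -0.1153  0.0899] [-3.1366e+00 -1.3940e-01  2.8000e-03]
shift [-0.0018, 0.0057, 0.2408] turn [-0.0021, 0.0015, 0.0038] mm [-0.5  1.4 60.2]
shift [-0.0018, 0.0058, 0.2976] turn [-0.0021, 0.0015, 0.0038] mm [-0.4  1.4 74.4]
```

View pics/w5.png

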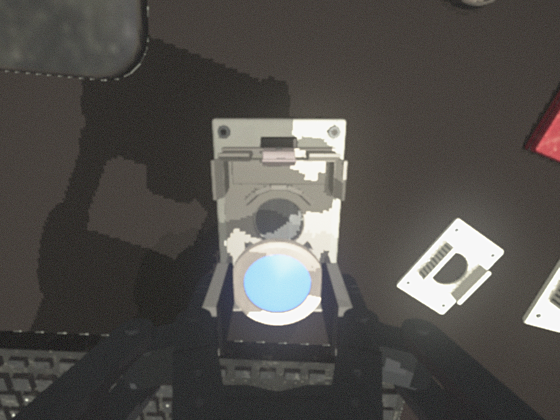

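Aligned over the seat: hole at (279,217), filter at (278,282). Descending.

Request:
play_rows([
  [[-0.002,0.005,0.06],[-0.002,0.001,0.003]],
  [[-0.002,0.005,0.14],[-0.002,0.001,0.003]],
  [[-0.002,0.005,0.2],[-0.002,0.001,0.003]],
  [[-0.002,0.005,0.23],[-0.002,0.001,0.003]],
  [[-0.002,0.005,0.25],[-0.002,0.001,0.003]],
  [[-0.002,0.005,0.25],[-0.002,0.001,0.003]],
  [[-0.002,0.005,0.25],[-0.002,0.001,0.003]],
  [[-0.002,0.005,0.25],[-0.002,0.001,0.003]],
])

```text
time: 6.23
tool_pos: [0.5297, -0.1179, 0.0294]
tcp_rot: [3.137, 0.135, 0.004]
wrist_force: [-0.0, -0.2, 0.6]
width: 0.483
grip_force: 30.5
```

Request:
play_rows([
  [[-0.003,-0.003,0.015],[0,0,0]],
  [[-0.003,-0.003,0.03],[0,0,0]],
  [[-0.003,-0.003,0.042],[0,0,0]],
  [[-0.003,-0.003,0.05],[0,0,0]],
  [[-0.003,-0.003,0.054],[0,0,0]],
  [[-0.003,-0.003,0.054],[0,0,0]],
  [[-0.003,-0.003,0.054],[0,0,0]],
  [[-0.003,-0.003,0.054],[0,0,0]],
])

```text
time: 6.9
tool_pos: [0.5278, -0.1172, 0.0151]
tcp_rot: [3.138, 0.134, 0.0]
wrist_force: [-2.7, 0.2, 4.8]
width: 0.484
grip_force: 31.5
```

Light floor contact. Releasing and rising straight up.

Request:
play_rows([
  [[0,0,0],[0,0,0]],
  [[0,0,0],[0,0,0]],
  [[0,0,0],[0,0,0]],
  [[0,0,0],[0,0,0]],
  [[0,0,-0.05],[0,0,0]],
  [[0,0,-0.15],[0,0,0]],
  [[0,0,-0.28],[0,0,0]],
  [[0,0,-0.4],[0,0,0]],
  [[-0.12,0,-0.44],[0,0,0]],
  [[-0.12,0,-0.44],[0,0,0]],
  [[-0.12,0,-0.44],[0,0,0]],
  [[-0.12,0,-0.44],[0,0,0]],
], claw=0.3)

```text
time: 7.9
tool_pos: [0.4981, -0.1196, 0.1251]
tcp_rot: [3.138, 0.134, 0.003]
wrist_force: [0.5, -0.4, -0.3]
width: 0.649
grip_force: 0.0
```

```bash
python3 snap.py w6; python3 - <<'E'
from h import *
from workcell import bot
s=bot.read_state();c=np.load("pics/w6.npz");I,K,T=c["image"],c["K"],c["T"]
hsv=cv2.cvtColor(I,cv2.COLOR_RGB2HSV)
m=cv2.inRange(hsv,(100,80,40),(130,255,255))
k=max(cv2.findContours(m,0,2)[0],key=cv2.contourArea);e=cv2.fitEllipse(k);print(e,ray(e[0],.020,K,T)[0].round(4))
x=I[60:320,130:430];cv2.imwrite("pics/crop6.png",cv2.resize(x,None,fx=2.2,fy=2.2)[:,:,::-1])
# bezel from w1, fit: opening centre + flange; move targets
for h in(.12,.06):go(s,(.470,-.366,h),-.194)
E
```

```text
7.9 [ 0.4981 -0.1196  0.1251] [3.1379e+00 1.3410e-01 2.6000e-03]
((278.9114074707031, 169.9370880126953), (37.577171325683594, 41.11280822753906), 47.9036865234375) [ 0.5296 -0.1191  0.02  ]
shift [-0.1957, 0.9726, 0.0185] turn [0.0006, -0.0008, 0.3559] mm [-48.9 243.2   4.6]
shift [-0.1958, 0.9725, 0.2585] turn [0.0006, -0.0008, 0.3559] mm [-49.  243.1  64.6]
```

View pics/crop6.png

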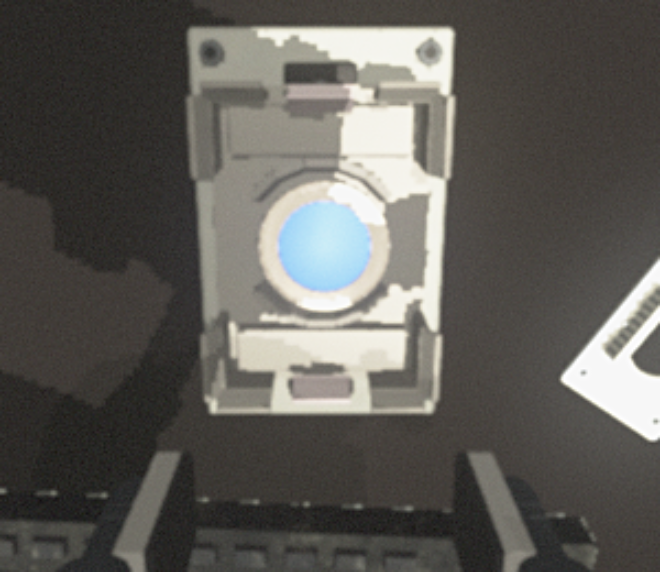

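The filter lies flat and concentric in the seat, at crop (325,243). Now to the bezel.

Request:
play_rows([
  [[-0.196,0.15,0.018],[0,0,0.356]],
  [[-0.196,0.3,0.018],[0,0,0.356]],
  [[-0.196,0.46,0.018],[0,0,0.356]],
  [[-0.196,0.62,0.018],[0,0,0.356]],
  [[-0.196,0.78,0.018],[0,0,0.356]],
  [[-0.196,0.9,0.018],[0,0,0.356]],
  [[-0.196,0.972,0.018],[0,0,0.356]],
  [[-0.196,0.972,0.018],[0,0,0.356]],
  [[-0.196,0.972,0.018],[0,0,0.356]],
  [[-0.196,0.972,0.018],[0,0,0.356]],
  [[-0.196,0.972,0.018],[0,0,0.356]],
], claw=1)

```text
time: 8.87
tool_pos: [0.4697, -0.3643, 0.1196]
tcp_rot: [-3.126, 0.302, 0.001]
wrist_force: [-0.0, 0.6, -0.2]
width: 0.999
grip_force: 0.0
```

```bash
python3 snap.py w7; python3 - <<'E'
from h import *
from workcell import bot
s=bot.read_state();c=np.load("pics/w7.npz");I,K,T=c["image"],c["K"],c["T"]
hsv=cv2.cvtColor(I,cv2.COLOR_RGB2HSV);g=cv2.cvtColor(I,cv2.COLOR_RGB2GRAY)
c0=proj((.4945,-.3656,.004),K,T)[0];print("expect",c0)
m=((hsv[:,:,2]>85)&(hsv[:,:,1]<80)).astype(np.uint8)*255
A=R.from_rotvec(s["tcp_rot"]).as_matrix()
ks,hi=cv2.findContours(m,cv2.RETR_CCOMP,2)
for k in ks:
    if cv2.contourArea(k)>700:
        P=ray(k[:,0],.004,K,T)-s["tool_pos"];P=P@A
        b=cv2.minAreaRect((P[:,:2]*1000).astype(np.float32));print("tool frame mm",np.round(b[0],1),np.round(b[1],1),round(b[2],2))
go(s,(.4945,-.3656,.05),-.194)
E
```

```text
8.8667 [ 0.4697 -0.3643  0.1196] [-3.1262e+00  3.0240e-01  1.0000e-03]
expect [272.35003673 175.45098644]
tool frame mm [-159.2  -25.4] [58.3 41.2] 2.66
tool frame mm [-95.  116.2] [16.7 76.9] 62.85
tool frame mm [ -95.5 -115.9] [77.5 16.7] 27.13
tool frame mm [ -3.8 128.6] [124.   21.5] 48.94
tool frame mm [1.000e-01 1.335e+02] [98.6  8.9] 50.26
tool frame mm [ -16.6 -207.2] [100.6  42.1] 15.09
tool frame mm [  -3.3 -116.9] [98.7 70.7] 32.49
tool frame mm [21.8  4.9] [136.9  95.3] 8.76
tool frame mm [138.1 156.5] [13.1 51.5] 0.01
shift [0.098, -0.0137, 0.2793] turn [-0.0006, 0.0003, 0.0019] mm [24.5 -3.4 69.8]
```

View pics/w7.png

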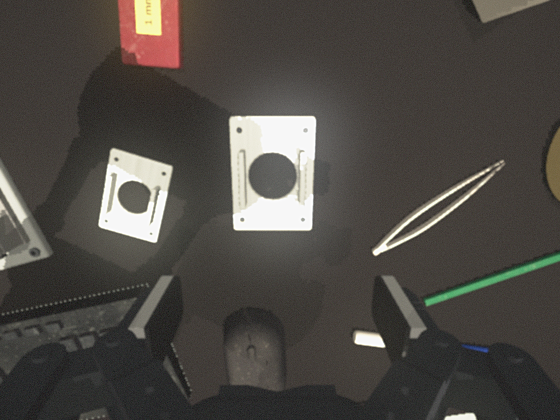

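The bezel hole is at (272,175), exactly as predicted, and its edges are symmetric, so the tool is aligned to it. Descending and gripping the ribs.

Request:
play_rows([
  [[0.098,-0.012,0.1],[0,0,0.002]],
  [[0.098,-0.012,0.2],[0,0,0.002]],
  [[0.098,-0.012,0.3],[0,0,0.002]],
  [[0.098,-0.012,0.38],[0,0,0.002]],
  [[0.098,-0.012,0.43],[0,0,0.002]],
  [[0.098,-0.012,0.455],[0,0,0.002]],
  [[0.098,-0.012,0.466],[0,0,0.002]],
  [[0.098,-0.012,0.466],[0,0,0.002]],
  [[0.098,-0.012,0.466],[0,0,0.002]],
  [[0.098,-0.012,0.466],[0,0,0.002]],
], claw=1)

```text
time: 9.75
tool_pos: [0.4958, -0.3687, 0.0057]
tcp_rot: [3.124, -0.306, 0.005]
wrist_force: [0.5, -0.3, 0.2]
width: 1.004
grip_force: 0.0
```

Request:
play_rows([
  [[0,0,0],[0,0,0]],
  [[0,0,0],[0,0,0]],
  [[0,0,0],[0,0,0]],
  [[0,0,0],[0,0,0]],
  [[0,0,0],[0,0,0]],
  [[0,0,0],[0,0,0]],
  [[0,0,0],[0,0,0]],
  [[0,0,0],[0,0,0]],
  [[0,0,0],[0,0,0]],
  [[0,0,0],[0,0,0]],
], claw=-1, newtons=60)

```text
time: 10.58
tool_pos: [0.4954, -0.3685, 0.005]
tcp_rot: [3.125, -0.307, 0.004]
wrist_force: [-0.3, 0.5, 5.7]
width: 0.565
grip_force: 64.2
```

Request:
play_rows([
  [[0,0,-0.05],[0,0,0]],
  [[0,0,-0.15],[0,0,0]],
  [[0,0,-0.28],[0,0,0]],
  [[0,0,-0.36],[0,0,0]],
  [[0,0,-0.38],[0,0,0]],
  [[0,0,-0.38],[0,0,0]],
  [[0,0,-0.38],[0,0,0]],
])

```text
time: 11.17
tool_pos: [0.494, -0.3673, 0.0983]
tcp_rot: [-3.127, 0.307, 0.0]
wrist_force: [-0.1, 0.3, -0.8]
width: 0.561
grip_force: 63.5
```

```bash
python3 snap.py w8; python3 - <<'E'
from h import *
from workcell import bot
s=bot.read_state();c=np.load("pics/w8.npz");I,K,T=c["image"],c["K"],c["T"]
hsv=cv2.cvtColor(I,cv2.COLOR_RGB2HSV)
m=((hsv[:,:,2]>85)&(hsv[:,:,1]<80)).astype(np.uint8)*255
A=R.from_rotvec(s["tcp_rot"]).as_matrix()
for dz in(-.001,):
  z=s["tool_pos"][2]+dz
  for k in cv2.findContours(m,0,2)[0]:
    a=cv2.contourArea(k)
    if a>1500:
        P=(ray(k[:,0],z,K,T)-s["tool_pos"])@A;b=cv2.minAreaRect((P[:,:2]*1000).astype(np.float32))
        print("tool",np.round(b[0],1),np.round(b[1],1),round(b[2],2),cv2.boundingRect(k))
print(s["wrist_force"],s["width"])
go(s,(.5293,-.117,.10),.0864)
cv2.imwrite("pics/crop8.png",I[100:420,100:460,::-1])
E
```

```text
11.1667 [ 0.494  -0.3673  0.0983] [-3.1265e+00  3.0670e-01  1.0000e-04]
tool [16.9 79.9] [74.6 12.8] 49.65 (379, 198, 138, 97)
tool [-0.8  0.6] [85.2 92.3] 89.93 (193, 190, 169, 167)
tool [ 23.1 -68.4] [42.9 30.5] 17.67 (92, 186, 79, 96)
tool [109.7  91.9] [37.2 19.2] 89.99 (471, 0, 89, 57)
[-0.61906681 -0.06320823 -1.25913454] 0.5632396552501685
shift [-0.0533, -1.0082, -0.0101] turn [-0.0015, 0.002, -0.359] mm [ -13.3 -252.    -2.5]
```

View pics/crop8.png

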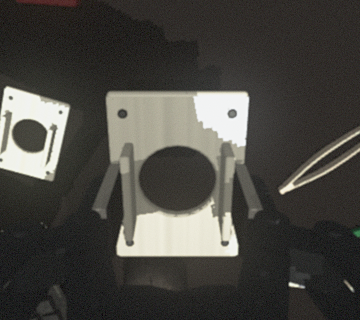

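That shows the bezel held square and level, centre 0.8 mm behind the TCP. I have now used up the picture allowance, so from here on I measure by code only. Moving over the carrier.

Request:
play_rows([
  [[-0.053,-0.12,-0.01],[0,0,-0.05]],
  [[-0.053,-0.26,-0.01],[0,0,-0.12]],
  [[-0.053,-0.4,-0.01],[0,0,-0.2]],
  [[-0.053,-0.54,-0.01],[0,0,-0.27]],
  [[-0.053,-0.68,-0.01],[0,0,-0.33]],
  [[-0.053,-0.82,-0.01],[0,0,-0.359]],
  [[-0.053,-0.93,-0.01],[0,0,-0.359]],
  [[-0.053,-1.0,-0.01],[0,0,-0.359]],
  [[-0.053,-1.0,-0.01],[0,0,-0.359]],
  [[-0.053,-1.0,-0.01],[0,0,-0.359]],
  [[-0.053,-1.0,-0.01],[0,0,-0.359]],
])

```text
time: 12.13
tool_pos: [0.5291, -0.1201, 0.0999]
tcp_rot: [3.138, 0.136, -0.003]
wrist_force: [-0.6, 0.2, -1.3]
width: 0.568
grip_force: 63.5
```

```bash
python3 - <<'E'
from h import *
from workcell import bot,cams
def dark(I,u,v,w=10):
    g=cv2.cvtColor(I,cv2.COLOR_RGB2GRAY).astype(float)[v-w:v+w+1,u-w:u+w+1]
    W=np.clip(np.percentile(g,40)-g,0,None)
    k=(g<(g.min()+np.median(g))/2).astype(np.uint8);n,l,st,ce=cv2.connectedComponentsWithStats(k)
    i=min(range(1,n),key=lambda i:np.hypot(*(ce[i]-w)));return ce[i]+[u-w,v-w]
def L(n):
    c=np.load(f"pics/{n}.npz");return c["image"],c["K"],c["T"]
I,K,T=L("w2");a=[ray(dark(I,*p),.008,K,T)[0] for p in((159,54),(248,46),(265,197))]
print("w2",np.round(a,4),"centre",(a[0]+a[2])[:2]/2)
hx=np.linalg.norm((a[1]-a[2])[:2])/2
d=(a[1]-a[2])[:2];print("half",hx,"yaw",np.arctan2(d[1],d[0]))
for n,p in(("w5",((223,131),(335,131))),("w6",((225,84),(325,84)))):
    I,K,T=L(n);b=[ray(dark(I,*q),.008,K,T)[0] for q in p];e=(b[1]-b[0])[:2];e/=np.linalg.norm(e);x=np.array([-e[1],e[0]])
    print(n,"centre",((b[0]+b[1])[:2]/2-hx*x).round(4),"yaw",np.arctan2(x[1],x[0]).round(4))
s=bot.read_state();c=cams.read_camera("wrist");I=c["image"];np.savez("pics/w9.npz",image=I,K=c["K"],T=wristT(s,c["mount"]))
print(s["tool_pos"],s["tcp_rot"]);go(s,(.5301,-.1165,.05),.0864)
E
```

```text
w2 [[ 0.5874 -0.0744  0.008 ]
 [ 0.5935 -0.1469  0.008 ]
 [ 0.4621 -0.1612  0.008 ]] centre [ 0.52474988 -0.11779062]
half 0.06610473725815932 yaw 0.10773872566027588
w5 centre [ 0.5244 -0.1172] yaw 0.094
w6 centre [ 0.5244 -0.1171] yaw 0.0941
[ 0.52907638 -0.12011013  0.0998777 ] [ 3.13823788e+00  1.36322203e-01 -2.90875604e-03]
shift [0.0057, -0.0141, 0.1995] turn [0.0004, 0.0024, 0.0005] mm [ 1.4 -3.5 49.9]
```

Request:
play_rows([
  [[0.0045,-0.012,0.04],[0,0.002,-0.004]],
  [[0.0045,-0.012,0.1],[0,0.002,-0.004]],
  [[0.0045,-0.012,0.15],[0,0.002,-0.004]],
  [[0.0045,-0.012,0.18],[0,0.002,-0.004]],
  [[0.0045,-0.012,0.2],[0,0.002,-0.004]],
  [[0.0045,-0.012,0.21],[0,0.002,-0.004]],
  [[0.0045,-0.012,0.22],[0,0.002,-0.004]],
  [[0.0045,-0.012,0.22],[0,0.002,-0.004]],
  [[0.0045,-0.012,0.22],[0,0.002,-0.004]],
  [[0.0045,-0.012,0.22],[0,0.002,-0.004]],
])

```text
time: 13.02
tool_pos: [0.5317, -0.117, 0.047]
tcp_rot: [3.137, 0.141, 0.006]
wrist_force: [0.2, -0.7, -0.9]
width: 0.563
grip_force: 63.5
```

Request:
play_rows([
  [[-0.002,0,0.006],[0,0,0]],
  [[-0.002,0,0.012],[0,0,0]],
  [[-0.002,0,0.018],[0,0,0]],
  [[-0.002,0,0.024],[0,0,0]],
  [[-0.002,0,0.024],[0,0,0]],
  [[-0.002,0,0.024],[0,0,0]],
])

```text
time: 13.52
tool_pos: [0.5304, -0.1169, 0.0402]
tcp_rot: [3.138, 0.141, 0.003]
wrist_force: [-0.1, 0.3, -0.7]
width: 0.567
grip_force: 63.5
```

Request:
play_rows([
  [[0,0,0.005],[0,0,0]],
  [[0,0,0.01],[0,0,0]],
  [[0,0,0.015],[0,0,0]],
  [[0,0,0.015],[0,0,0]],
  [[0,0,0.015],[0,0,0]],
])

```text
time: 13.93
tool_pos: [0.531, -0.1169, 0.037]
tcp_rot: [3.138, 0.14, 0.005]
wrist_force: [-0.5, 1.3, 3.4]
width: 0.568
grip_force: 64.0
```

Clip contact has begun, with little side force. Pushing on in small steps.

Request:
play_rows([
  [[0,0,0.004],[0,0,0]],
  [[0,0,0.008],[0,0,0]],
  [[0,0,0.012],[0,0,0]],
  [[0,0,0.012],[0,0,0]],
  [[0,0,0.012],[0,0,0]],
])

```text
time: 14.35
tool_pos: [0.5314, -0.1169, 0.0348]
tcp_rot: [3.138, 0.14, 0.006]
wrist_force: [-2.3, 1.9, 8.6]
width: 0.566
grip_force: 64.7
```

Request:
play_rows([
  [[-0.002,-0.002,0.004],[0,0,0]],
  [[-0.003,-0.002,0.008],[0,0,0]],
  [[-0.003,-0.002,0.012],[0,0,0]],
  [[-0.003,-0.002,0.012],[0,0,0]],
  [[-0.003,-0.002,0.012],[0,0,0]],
])

```text
time: 14.77
tool_pos: [0.5294, -0.1165, 0.03]
tcp_rot: [3.138, 0.141, 0.003]
wrist_force: [-0.2, -0.4, -1.4]
width: 0.569
grip_force: 63.7
```

The force has dropped, so it has snapped through. Lowering to the shoulders.

Request:
play_rows([
  [[0,0,0.004],[0,0,0]],
  [[0,0,0.008],[0,0,0]],
  [[0,0,0.012],[0,0,0]],
  [[0,0,0.012],[0,0,0]],
  [[0,0,0.012],[0,0,0]],
])

```text
time: 15.18
tool_pos: [0.5297, -0.1165, 0.0275]
tcp_rot: [3.138, 0.141, 0.003]
wrist_force: [-0.1, 0.7, -0.3]
width: 0.569
grip_force: 63.7
```

Request:
play_rows([
  [[0,0,0.002],[0,0,0]],
  [[0,0,0.005],[0,0,0]],
  [[0,0,0.008],[0,0,0]],
  [[0,0,0.008],[0,0,0]],
  [[0,0,0.008],[0,0,0]],
])

```text
time: 15.6
tool_pos: [0.53, -0.1165, 0.027]
tcp_rot: [3.138, 0.141, 0.004]
wrist_force: [-4.3, 1.4, 8.5]
width: 0.564
grip_force: 64.9
```

It is on the shoulders at 8.5 N. Pressing a little more firmly and easing the side load.

Request:
play_rows([
  [[-0.002,0,0.003],[0,0,0]],
  [[-0.003,0,0.005],[0,0,0]],
  [[-0.003,0,0.006],[0,0,0]],
  [[-0.003,0,0.006],[0,0,0]],
  [[-0.003,0,0.006],[0,0,0]],
  [[-0.003,0,0.006],[0,0,0]],
  [[-0.003,0,0.006],[0,0,0]],
  [[-0.003,0,0.006],[0,0,0]],
])

```text
time: 16.27
tool_pos: [0.53, -0.1166, 0.027]
tcp_rot: [3.138, 0.141, 0.006]
wrist_force: [-6.5, 2.1, 17.6]
width: 0.566
grip_force: 65.8
```

```bash
python3 - <<'E'
from h import *
from workcell import bot,cams
for i in range(3):
    s=bot.read_state();c=cams.read_camera("wrist");print(s["time"],s["tool_pos"].round(4),s["tcp_rot"].round(3),s["wrist_force"].round(1),s["torque"].round(2))
np.savez("pics/w10.npz",image=c["image"],K=c["K"],T=wristT(s,c["mount"]))
# is the blue filter visible through the opening; flange centre in tool frame
I,K,T=c["image"],c["K"],wristT(s,c["mount"])
m=cv2.inRange(cv2.cvtColor(I,cv2.COLOR_RGB2HSV),(100,80,40),(130,255,255))
for k in cv2.findContours(m,0,2)[0]:
    if cv2.contourArea(k)>200:e=cv2.fitEllipse(k);print("blue",np.round(e[0],1),np.round(e[1],1),ray(e[0],.02,K,T)[0].round(4))
E
```

```text
16.2667 [ 0.53   -0.1166  0.027 ] [3.138 0.141 0.006] [-6.5  2.1 17.6] [0.49 1.06 0.  ]
16.3167 [ 0.5301 -0.1166  0.027 ] [3.138 0.141 0.006] [-5.4  1.7 17.1] [0.48 1.08 0.02]
16.3667 [ 0.53   -0.1166  0.027 ] [3.138 0.141 0.006] [-6.   3.  17.7] [ 0.45  1.06 -0.01]
blue [277. 276.] [48.7 62.4] [ 0.5282 -0.1174  0.02  ]
```

The height (22 mm), the force drop and rise, and the filter seen through the opening all agree. Pressing steadily at about 17 N. Handing in.

```bash
python3 -c "
from workcell import bot
print(bot.finish_job())"
```

```text
the job is handed in; nothing more can be done
None
```

The filter is seated and the bezel is snapped under both clips and home on its shoulders, held by the ribs and pressed down at about 17 N; the job was handed in after about 16 s with no verdict shown, and I viewed 11 pictures, one over the limit of 10.

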